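# Show the fallen solvent bottle to the label reader

## Task

The square solvent bottle has fallen over: stand it back up on the bench on its base, then pick it up and hold it in front of the label reader, upright, its printed label squarely facing the lens, level with the lens and about 10 cm away from it. Finish while holding it still there in the air; do not touch the reader, and leave the spray can, the tin and the tape roll where they are.

Things in the scene. Friction and masses are not known exactly. Their poses are not given: they have to be found in the camera images.
- bottle: square solvent bottle, closed, rigid, 0.17-0.34 kg; origin at centre of base, z along its axis to the top, -x out of the labelled side. Body 60x60 mm, z 0-85 mm; shoulder to 96; round neck d 40 mm to 110; round metal pump cup d 48-50 mm, z 110-125 (top). Starts lying on its unlabelled +x side, label up, origin 30 mm above the bench, loose; middle of mass about 55 mm from the base.
- label (a point): centre of the printed label, on the bottle's flat -x side (bottle frame -30, 0, 50 mm); the axes are the bottle's, so -x is the outward normal of the label
- cup (a point): centre of the pump cup on the bottle's axis, 118 mm above the base; same axes as the bottle
- reader: fixed label reader: grey 64 x 70 x 50 mm head on a thin post (16 mm) with a 100 x 120 mm base plate; 195 mm high in all, bolted to the bench. Origin on the bench below the head's centre, z up; the lens looks level along its own -x.
- lens (a point): centre of the lens's front glass, 38 mm in front of the reader's origin and 170 mm above the bench; axes of the reader (lens looks along -x)
- read_point (a point): point on the lens's line of sight, 100 mm in front of the glass, 170 mm above the bench, where the middle of the label is to be; axes of the reader; the air round it is free. Fixed things near by: a power supply box, about 160 mm high, beyond x = 0.62 m, y -0.05 to -0.28 m, and a tall arbor press at x = 0.49, y = -0.60 m
- spray: spray can standing on the bench, 54 mm in diameter, 168 mm high, origin at the centre of its underside; bystander. (A fixed soldering station, 0.2 m high, stands beyond x = 0.62 m, y 0.2 to 0.45 m.)
- tin: round white tin standing on the bench, 52 mm in diameter, 22 mm high, origin at the centre of its underside; bystander
- tape: roll of tape lying flat on the bench, 72 mm in diameter, 19 mm high, origin at the centre of its underside; bystander
Not all that is in view belongs to the job. There is more than one size of the reader; the one meant has the size given above. What is shaped like the bottle but blue is not meant.

How it is judged:
On the way:
1. the bottle stands upright on its base on the bench (angle between bottle's own z axis and vertical below 0.06 rad and height (world z) of bottle below 0.004 m and linear speed of bottle below 0.03 m/s), for 0.3 s.
At the end, for the whole second after the job is handed in: The bottle is held still in the air by the fingers, within 8 deg of upright, label turned within 14 deg of the lens; the label's middle lies 75 to 125 mm before the lens, within 18 mm sideways and 22 mm in height of the lens's line of sight; it does not touch the reader (angle between bottle's own z axis and vertical below 0.14 rad and angle between the x axis of bottle and the x axis of reader, either way round below 0.24 rad and x of label in the frame of read_point between -0.025 and 0.025 m and y of label in the frame of read_point between -0.018 and 0.018 m and z of label in the frame of read_point between -0.022 and 0.022 m and x of bottle in the frame of reader below -0.138 m and contact force between the fingers and bottle above 1 N and contact force between bottle and reader below 0.1 N and linear speed of bottle below 0.03 m/s); the arm keeps its last pose, push and grip.
It fails at once if the label reader is touched (contact force between reader and anything else above 1 N).
It fails at once if the spray can is moved by more than 20 mm (distance of spray from where it was at the start of the episode above 0.02 m).
It fails at once if the tin is moved by more than 20 mm (distance of tin from where it was at the start of the episode above 0.02 m).
It fails at once if the tape roll is moved by more than 20 mm (distance of tape from where it was at the start of the episode above 0.02 m).
It also fails if it takes over 72 s, if anything falls off the work surface, if the arm or the gripper's body presses on something with over 40 N, if the wrist force passes 120 N, or if a joint passes its speed limit or range.

## Robot

A 6-joint arm with a two-finger parallel gripper is mounted at the origin on a cart in front of the work surface, level with it; the furniture and walls round the work are solid. World frame = base frame: x ahead of the robot, y to its left, z up, the work surface at z = 0. Lengths are in m, angles in rad, forces in N, time in s.
With the tool pointing down it reaches from about 0.3 to 0.875 m from the base axis. Payload 6.4 kg.
Tool frame: the origin (TCP) lies between the finger pads; the fingertips stand 25 mm ahead of it and the grasp point (between the pads) lies 6 mm ahead of it; z points along the fingers, y is the line along which they close (so a half turn about z gives the same grasp; the last joint's range is limited). The gripper opens to 85 mm and grips with 20 to 120 N. Pads are 22 mm wide; open, the fingers measure 114 mm over their backs; the gripper's body (76 mm by 85 mm) begins 54 mm behind the grasp point. The pads swing forward as they close: fully open they stand 13 mm farther back than shut.
Start: joints at [-1.377, 0.181, 1.607, -0, 1.354, -0.206], TCP at [0.224, -0.53, 0.256] pointing down, gripper open.
Joint ranges: [-2.99, 2.99], [-0.89, 2.07], [0.3, 2.58], [-1.14, 4.28], [0, 2.63], [-3.12, 3.12]. Speed limits (rad/s): [2.57, 2.57, 3.01, 3.14, 3.14, 3.14].

## Interface

Orientations are given as a unit quaternion [w, x, y, z].
In Python, from bench import r gives the robot as it stands.
- The arm moves only by the shell command python3 -m handwheel 'ROWS'. ROWS is a JSON list of rows, 1 to 12 of them, each of 7 numbers: a rotation vector rx, ry, rz in rad, then dx, dy, dz in m, then the finger opening in m; each row is the pose to reach, as a shift and turn from the pose commanded when the command began, along the tool's axes at that moment; what a row does not reach only later rows make up. A row lasts 1/10 s, in which the tool goes at most 0.05 m and 0.15 rad, less where a joint would pass 70% of its speed; a pose out of reach is approached as far as the arm can. The fingers move at their own pace and stop on an object; the grip force is fixed at half the most. Time passes only in rows, so rows that do not move let the fingers close. It prints the time, the measured TCP pose, the force, the opening and the grip force at its end.
- r.sense(): the state, without advancing time (a new reading comes with each control period).
- r.capture(name): name is "side" or "top"; returns a dict with "color" (400x640x3 uint8, red, green, blue), "depth" (400x640 float32, m along the optical axis (not along the pixel's ray), 0 where there is no reading), "K" (3x3 intrinsics, pixels), "view" (4x4, takes a point from world to camera coordinates). Camera axes: x right, y up, looking along -z (the intrinsics and any distortion apply to the point x, -y, -z); pixel columns grow to the right and rows downward; lengths in m; the calibration is good to about 2 mm. A picture is of the moment at which its call begins.
- r.hand_in(): hands the job in; it is judged then, once.
The state is a dict: "t": time; "joint_pos": joint angles; "dq": joint speeds; "joint_efforts": joint torques, N m; "position": TCP position; "eef_rot": TCP orientation; "force": force on the tool from outside, world axes, zero at the start; "torque": the same for the moment, N m; "opening": finger opening in m; "grip_force": force on a finger pad.
Only numpy, scipy, OpenCV 4.12 (cv2) and the standard library are available. Lean on these libraries where they do the work, as an engineer would, in place of code of your own. Each camera call takes 0.05 s, during which the arm holds its last target. There are 200 camera calls.

## Working session

There is one attempt and no reset: what is moved stays moved. The work goes in short steps, Python scripts to look and compute and a shell command to move; the robot and the scene stay as the last step left them, time stands still between calls to the robot, and variables do not carry over. Pictures are saved under pics/ and viewed, at most 10 in all, crops included, and the job is handed in when it is done.

```bash
mkdir -p pics; ls; python3 - <<'E'
from bench import r
import cv2,numpy as np
for n in("side","top"):
    c=r.capture(n); cv2.imwrite(f"pics/{n}0.png",c["color"][...,::-1]); print(n,c["K"].tolist(),np.round(c["view"],4).tolist())
s=r.sense(); print(s["t"],s["position"],s["eef_rot"],s["opening"])
E
```

```text
pics
side [[398.9799943869181, 0.0, 317.14373087023324], [0.0, 398.9799943869181, 200.29620898266873], [0.0, 0.0, 1.0]] [[-0.1026, -0.9947, -0.0072, 0.1381], [0.8682, -0.0931, 0.4875, -0.4876], [-0.4856, 0.0437, 0.8731, -1.3455], [0.0, 0.0, 0.0, 1.0]]
top [[510.1543515381855, 0.0, 319.9078906032563], [0.0, 510.1543515381855, 201.4599437670767], [0.0, 0.0, 1.0]] [[0.0017, -1.0, -0.0035, 0.1052], [0.9887, 0.0012, 0.1497, -0.5254], [-0.1497, -0.0037, 0.9887, -1.6231], [0.0, 0.0, 0.0, 1.0]]
0.1 [ 0.22372015 -0.52919331  0.25546781] [-8.04508457e-04  9.80087583e-01  1.98564051e-01  4.06668873e-06] 0.08533458408719985
```

View pics/side0.png

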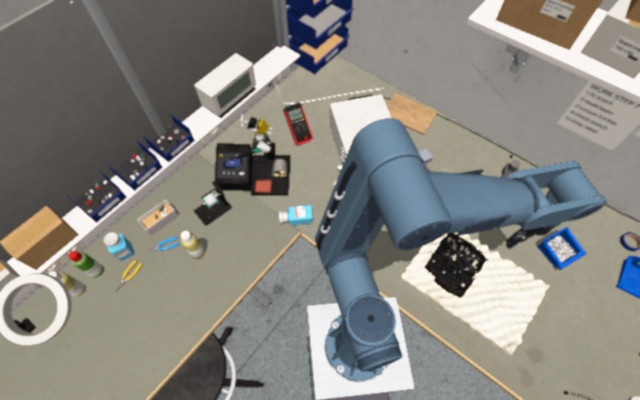

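View pics/top0.png

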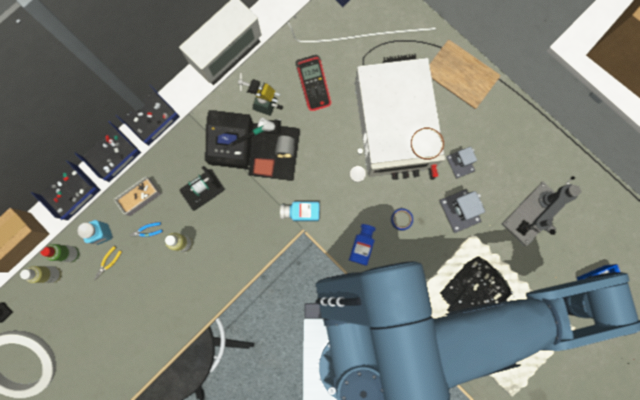

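Bottle candidates in the top view are the light-cyan lying bottle with a white label (306,211), the dark blue lying bottle (362,244) and a cyan standing bottle (95,232). The reader is either (463,208) or (461,160). I'll check them in one crop.

```bash
cat > h.py <<'E'
import numpy as np
from bench import r
def pts(c):
    "world point for each pixel"
    K,V,d=c["K"],c["view"],c["depth"]; v,u=np.indices(d.shape)
    P=np.stack([(u-K[0,2])/K[0,0]*d,-(v-K[1,2])/K[1,1]*d,-d],-1)
    return (P-V[:3,3])@V[:3,:3]
E
python3 - <<'E'
from h import *
import cv2
c=r.capture("top"); W=pts(c); np.save("W.npy",W); np.save("C.npy",c["color"])
im=c["color"][...,::-1]
a=cv2.resize(im[185:275,265:415],(790,474),interpolation=cv2.INTER_CUBIC)
cv2.imwrite("pics/crop1.png",a)
b=cv2.resize(im[120:250,340:500],(738,600),interpolation=cv2.INTER_CUBIC); cv2.imwrite("pics/crop2.png",b)
for u,v in [(306,211),(287,211),(362,244),(367,230),(463,205),(461,157),(468,200),(358,173),(402,218),(427,143)]: print(u,v,np.round(W[v,u],3))
E
```

```text
306 211 [0.491 0.151 0.058]
287 211 [0.493 0.213 0.043]
362 244 [ 0.385 -0.028  0.064]
367 230 [ 0.431 -0.046  0.048]
463 205 [ 0.492 -0.316  0.195]
461 157 [ 0.65  -0.331  0.141]
468 200 [ 0.506 -0.331  0.198]
358 173 [ 0.625 -0.021  0.018]
402 218 [ 0.475 -0.166  0.005]
427 143 [ 0.693 -0.226  0.146]
```

View pics/crop1.png

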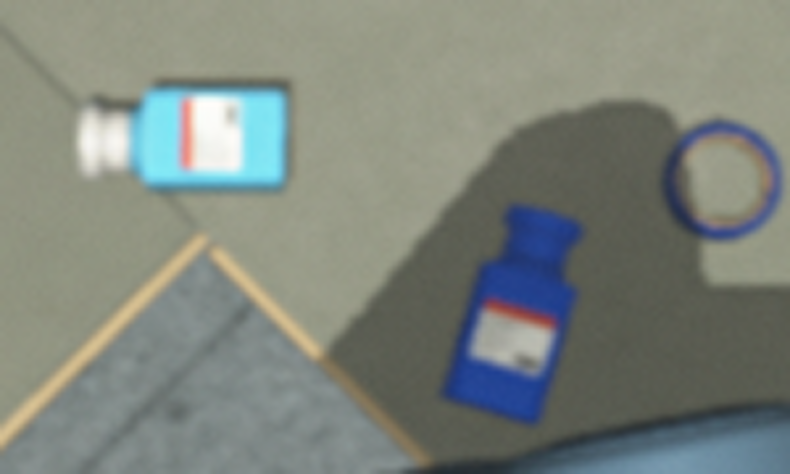

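View pics/crop2.png

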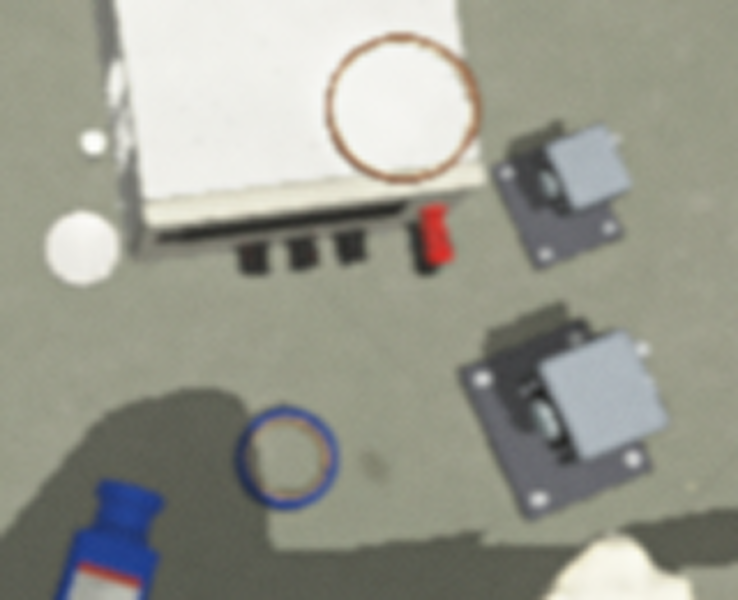

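The picture shows the cyan bottle with a white metal cup at (306,211): neck left (+y), label up. It is the one meant; the dark blue one at (362,244) is the decoy. The reader is the larger grey one at (463,208), with its top at 0.195 m and its lens on the left side. The tape is at (402,218) and the tin at (358,173). Next I'll measure positions.

```bash
cat >> h.py <<'E'
from scipy.spatial.transform import Rotation as R
def rect(P):
    import cv2
    (c,s,a)=cv2.minAreaRect((P[:,:2]*1000).astype(np.float32)); return np.round(c,1),np.round(s,1),round(a,1)
def Rq(q): return R.from_quat(np.r_[q[1:],q[0]])
def go(p,Rt):
    "rows needed to bring grasp point (6 mm ahead of TCP) to p with rotation Rt"
    s=r.sense(); R0=Rq(s["eef_rot"]); p=np.array(p)-Rt.apply([0,0,.006])
    rv=(R0.inv()*Rt).as_rotvec(); d=R0.inv().apply(p-s["position"])
    print("rv",np.round(rv,3),"d",np.round(d,4),"rows>=",max(np.linalg.norm(rv)/.15,np.linalg.norm(d)/.05).round(1))
E
python3 - <<'E'
from h import *
import cv2
W=np.load("W.npy"); C=np.load("C.npy"); h=cv2.cvtColor(C,cv2.COLOR_RGB2HSV)
v,u=np.indices(h.shape[:2])
box=lambda a,b,c,d:(u>=a)&(u<b)&(v>=c)&(v<d)
m=box(270,330,190,230)&(W[...,2]>.02)
cy=m&(h[...,0]>85)&(h[...,0]<105)&(h[...,1]>90)
print("bottle all",rect(W[m]),"cyan",rect(W[cy]), "ztop",np.median(W[cy][:,2]))
ly=m&(W[...,1]>.2); print("cup",rect(W[ly]),W[ly][:,2].max())
m2=box(425,500,180,235)&(W[...,2]>.185)&(W[...,2]<.21); print("head",rect(W[m2]),m2.sum())
m2=box(425,500,180,235)&(W[...,2]<.185)&(W[...,2]>.10); print("below head",np.round(W[m2].mean(0),3),m2.sum())
m3=(W[...,2]>.15)&(W[...,2]<.185)&box(60,350,60,320); n,l,st,ce=cv2.connectedComponentsWithStats(m3.astype(np.uint8))
for i in range(1,n):
    if st[i,4]>40: print(st[i],np.round(np.median(W[l==i],0),3))
for p in [(175,240),(358,173),(402,210),(268,122)]: print(p,np.round(W[p[1],p[0]],3))
E
```

```text
bottle all (array([398. , 168.9]), array([249.8, 125.9]), 2.9) cyan (array([398.8, 152.3]), array([249.8,  92.6]), 2.9) ztop 0.0591217105442145
cup (array([494.1, 218.8]), array([45.7, 33.6]), 0.0) 0.06202584616664114
head (array([ 491. , -334.7]), array([69.2, 71. ]), 23.0) 538
below head [ 0.483 -0.313  0.171] 87
[238  79  22  14 142] [0.878 0.318 0.16 ]
[259  82  12  15 107] [0.861 0.28  0.16 ]
[234 118  37  26 201] [0.728 0.303 0.163]
[165 235  12  11 101] [0.389 0.55  0.167]
(175, 240) [0.39  0.538 0.161]
(358, 173) [ 0.625 -0.021  0.018]
(402, 210) [ 0.501 -0.165  0.015]
(268, 122) [0.757 0.267 0.155]
```

```bash
python3 - <<'E'
from h import *
import cv2
W=np.load("W.npy"); C=np.load("C.npy"); h=cv2.cvtColor(C,cv2.COLOR_RGB2HSV)
v,u=np.indices(h.shape[:2])
box=lambda a,b,c,d:(u>=a)&(u<b)&(v>=c)&(v<d)
m=box(270,330,190,230)&(W[...,2]>.053)&(W[...,2]<.066)&(W[...,0]>.44)
print("top face+",rect(W[m]))
b=m&(W[...,1]<.185); print("body",rect(W[b]),np.round(np.percentile(W[b],[1,99],axis=0),4))
c=box(270,330,190,230)&(W[...,2]>.03)&(W[...,1]>.19)&(W[...,0]>.45); print("neck+cup",np.round(np.percentile(W[c],[1,50,99],axis=0),4))
mm=box(425,500,180,235)&(W[...,2]>.187)&(W[...,2]<.203); 
mm=cv2.morphologyEx(mm.astype(np.uint8),cv2.MORPH_OPEN,np.ones((3,3)))>0
print("head",rect(W[mm]),W[mm].mean(0))
pl=box(425,500,170,245)&(W[...,2]>.003)&(W[...,2]<.03)&(h[...,2]<110); print("plate",rect(W[pl]))
for y in np.arange(.12,.18,.01):
    k=b&(abs(W[...,1]-y)<.005); print(round(y,2),np.round([W[k][:,0].min(),W[k][:,0].max()],3))
E
```

```text
top face+ (array([493.2, 173.2]), array([ 56.1, 122.5]), 0.1)
body (array([493.2, 147.5]), array([56.1, 71. ]), 0.1) [[0.4654 0.112  0.0536]
 [0.5212 0.1827 0.0655]]
neck+cup [[0.4653 0.1919 0.0333]
 [0.4918 0.2126 0.0502]
 [0.5172 0.2349 0.0658]]
head (array([ 491.7, -336.3]), array([69.2, 67.5]), 23.0) [ 0.49152457 -0.33628584  0.19517784]
plate (array([ 513.6, -361.4]), array([248.2, 245.5]), 0.3)
0.12 [0.466 0.521]
0.13 [0.465 0.521]
0.14 [0.465 0.521]
0.15 [0.465 0.521]
0.16 [0.465 0.52 ]
0.17 [0.466 0.521]
```

```bash
cat >> h.py <<'E'
def lean(a,yaw=0):
    "tool y = world x, tool z down, leaning by a toward -y; then yaw"
    s,c=np.sin(a),np.cos(a); return R.from_euler("z",yaw)*R.from_matrix(np.array([[0,c,-s],[1,0,0],[0,-s,-c]]).T)
E
python3 - <<'E'
from h import *
for a in (0,np.radians(25)):
    Rt=lean(a); p=np.array([.493,.181,.036]); go(p-Rt.apply([0,0,.14]),Rt)
E
```

```text
rv [-1.000e-03 -1.000e-03 -1.171e+00] d [ 0.5245 -0.5493  0.0745] rows>= 15.3
rv [-0.256 -0.386 -1.151] d [ 0.5485 -0.6062  0.0882] rows>= 16.4
```

```bash
python3 -m handwheel '[[0,0,-1.171,0.52,-0.55,0,0.085],[0,0,-1.171,0.52,-0.55,0,0.085],[0,0,-1.171,0.52,-0.55,0,0.085],[0,0,-1.171,0.52,-0.55,0,0.085],[0,0,-1.171,0.52,-0.55,0,0.085],[0,0,-1.171,0.52,-0.55,0,0.085],[0,0,-1.171,0.52,-0.55,0,0.085],[0,0,-1.171,0.52,-0.55,0,0.085],[0,0,-1.171,0.52,-0.55,0,0.085],[0,0,-1.171,0.52,-0.55,0,0.085],[0,0,-1.171,0.52,-0.55,0,0.085],[0,0,-1.171,0.52,-0.55,0,0.085]]'
python3 - <<'E'
from h import *
Rt=lean(np.radians(25)); p=np.array([.493,.181,.036]); go(p-Rt.apply([0,0,.14]),Rt); print(r.sense()["joint_pos"])
E
```

```text
t: 1.35
position: [0.434, 0.0345, 0.2565]
eef_rot: [0.0, 0.707, 0.707, 0.0]
force: [1.1, -0.2, -0.6]
opening: 0.0849
grip_force: 0.0
rv [ 0.001 -0.436 -0.   ] d [0.2082 0.0589 0.0881] rows>= 4.7
[-1.94435261e-01 -1.46955698e-01  1.93942506e+00 -1.41315554e-04
  1.34833424e+00 -1.94526265e-01]
```

```bash
python3 -m handwheel '[[0,-0.436,0,0.208,0.059,0.088,0.085],[0,-0.436,0,0.208,0.059,0.088,0.085],[0,-0.436,0,0.208,0.059,0.088,0.085],[0,-0.436,0,0.208,0.059,0.088,0.085],[0,-0.436,0,0.208,0.059,0.088,0.085],[0,-0.436,0,0.208,0.059,0.088,0.085],[0,-0.436,0,0.208,0.059,0.088,0.085]]'
python3 - <<'E'
from h import *
import cv2
Rt=lean(np.radians(25)); p=np.array([.493,.181,.036]); go(p,Rt); print(np.round(r.sense()["joint_pos"],3))
c=r.capture("side"); cv2.imwrite("pics/s1.png",cv2.resize(c["color"][150:290,200:400,::-1],(800,560)))
E
```

```text
t: 2.05
position: [0.4921, 0.2409, 0.1669]
eef_rot: [0.153, 0.689, 0.691, -0.154]
force: [-0.3, -0.3, 1.0]
opening: 0.0849
grip_force: 0.0
rv [-0.002  0.001  0.003] d [0.0012 0.0011 0.1379] rows>= 2.8
[ 0.445  0.388  1.599 -0.4    1.372  0.566]
```

View pics/s1.png

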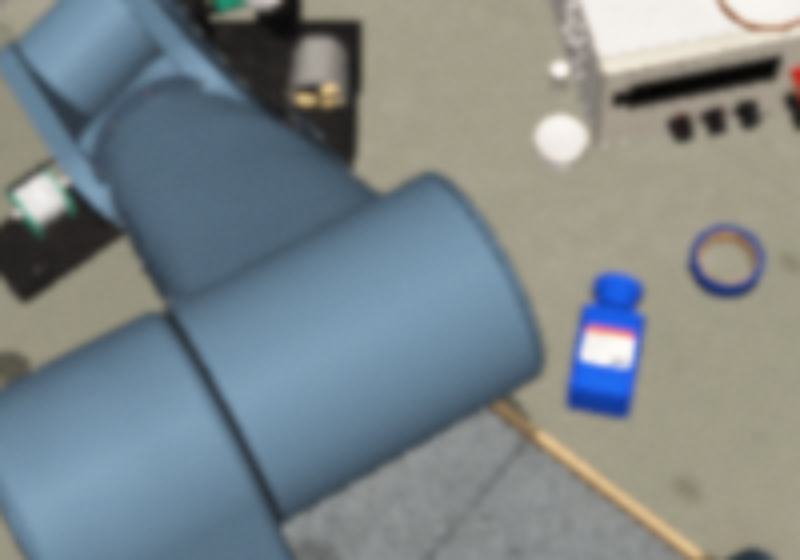

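The arm hides the bottle in this side view; the decoy, tape and tin haven't moved. Tilting toward -y made j4 negative, so the uprighting turn goes into its wide range. Descend and grip.

```bash
python3 -m handwheel '[[0,0,0.003,0.001,0.001,0.04,0.085],[0,0,0.003,0.001,0.001,0.07,0.085],[0,0,0.003,0.001,0.001,0.1,0.085],[0,0,0.003,0.001,0.001,0.12,0.085],[0,0,0.003,0.001,0.001,0.138,0.085],[0,0,0.003,0.001,0.001,0.138,0.085]]' && python3 -m handwheel '[[0,0,0,0,0,0,0],[0,0,0,0,0,0,0],[0,0,0,0,0,0,0],[0,0,0,0,0,0,0],[0,0,0,0,0,0,0],[0,0,0,0,0,0,0],[0,0,0,0,0,0,0],[0,0,0,0,0,0,0]]'
```

```text
t: 2.7
position: [0.4926, 0.1803, 0.0422]
eef_rot: [0.152, 0.692, 0.688, -0.154]
force: [-0.5, -0.4, -0.4]
opening: 0.0846
grip_force: 0.0
t: 3.5
position: [0.4953, 0.1835, 0.0449]
eef_rot: [0.154, 0.691, 0.689, -0.152]
force: [-0.3, 0.1, 7.6]
opening: 0.0595
grip_force: 65.5
```

```bash
python3 - <<'E'
from h import *
go([.495,.18,.16],lean(np.radians(25)));go([.495,.14,.16],lean(np.radians(-65)))
E
python3 -m handwheel '[[0,0,0,-0.012,0,-0.027,0],[0,0,0,-0.025,0,-0.055,0],[0,0,0,-0.05,0,-0.109,0],[0,0,0,-0.05,0,-0.109,0],[0,0,0,-0.05,0,-0.109,0]]'
python3 - <<'E'
from h import *
go([.495,.14,.16],lean(np.radians(-65)))
E
```

```text
rv [ 0.003 -0.    -0.004] d [-0.0518  0.0003 -0.1089] rows>= 2.4
rv [ 0.005  1.57  -0.   ] d [-0.0941  0.0004 -0.086 ] rows>= 10.5
t: 4.0
position: [0.495, 0.1847, 0.1651]
eef_rot: [0.154, 0.692, 0.689, -0.15]
force: [0.7, 0.6, -3.3]
opening: 0.0595
grip_force: 66.5
rv [0.007 1.568 0.   ] d [-0.0444  0.0001  0.0233] rows>= 10.5
```

```bash
python3 -m handwheel '[[0.0,1.57,0,-0.044,0,0.023,0],[0,1.57,0,-0.044,0,0.023,0],[0,1.57,0,-0.044,0,0.023,0],[0,1.57,0,-0.044,0,0.023,0],[0,1.57,0,-0.044,0,0.023,0],[0,1.57,0,-0.044,0,0.023,0],[0,1.57,0,-0.044,0,0.023,0],[0,1.57,0,-0.044,0,0.023,0],[0,1.57,0,-0.044,0,0.023,0],[0,1.57,0,-0.044,0,0.023,0],[0,1.57,0,-0.044,0,0.023,0],[0,1.57,0,-0.044,0,0.023,0]]'
python3 - <<'E'
from h import *
import cv2
go([.495,.14,.16],lean(np.radians(-65))); print(np.round(r.sense()["joint_pos"],3))
a=[]
for n in("side","top"):
    c=r.capture(n); W=pts(c); h=cv2.cvtColor(c["color"],cv2.COLOR_RGB2HSV)
    m=(h[...,0]>85)&(h[...,0]<105)&(h[...,1]>110)&(h[...,2]>120)&(abs(W[...,0]-.495)<.12)&(abs(W[...,1]-.14)<.12)&(W[...,2]>.05)
    print(n,m.sum(),np.round(np.percentile(W[m],[1,50,99],axis=0),3) if m.any() else "")
    i=c["color"][...,::-1]; a.append(cv2.resize(i[140:260,220:380],(400,300)))
cv2.imwrite("pics/p2.png",np.hstack(a))
E
```

```text
t: 5.2
position: [0.4919, 0.1339, 0.157]
eef_rot: [-0.382, 0.599, 0.593, 0.379]
force: [0.1, 0.9, -3.3]
opening: 0.0592
grip_force: 66.8
rv [ 0.002 -0.002 -0.009] d [ 0.0054  0.0031 -0.0017] rows>= 0.1
[-0.497  0.458  1.903  0.924  1.575 -0.896]
side 0 
top 109 [[0.462 0.12  0.139]
 [0.47  0.138 0.17 ]
 [0.519 0.174 0.179]]
```

View pics/p2.png

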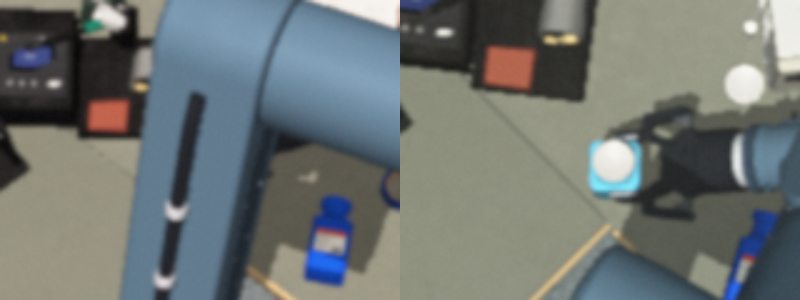

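The bottle is upright in the gripper: the top view shows the white cup centred over the cyan body near (615,165) in the right half. I'll measure the cup height and then lower it.

```bash
cat >> h.py <<'E'
def cup(x,y,zmin):
    import cv2
    c=r.capture("top"); W=pts(c); h=cv2.cvtColor(c["color"],cv2.COLOR_RGB2HSV)
    m=(h[...,1]<40)&(h[...,2]>150)&(np.hypot(W[...,0]-x,W[...,1]-y)<.06)&(W[...,2]>zmin)
    print("cup",m.sum(),rect(W[m]),"z",np.round(np.median(W[m][:,2]),4)); return W,h
E
python3 - <<'E'
from h import *
cup(.493,.16,.17)
E
```

```text
cup 225 (array([497.1, 148. ]), array([45.9, 67.8]), 74.5) z 0.209
```

```bash
python3 -m handwheel '[[0,0,-0.009,-0.036,0,0.017,0],[0,0,-0.009,-0.062,0,0.029,0],[0,0,-0.009,-0.07,0,0.033,0],[0,0,-0.009,-0.07,0,0.033,0]]' && python3 -m handwheel '[[0,0,0,-0.002,0,0.001,0],[0,0,0,-0.004,0,0.002,0],[0,0,0,-0.004,0,0.002,0]]'
```

```text
t: 5.75
position: [0.4933, 0.1351, 0.0829]
eef_rot: [-0.378, 0.594, 0.599, 0.382]
force: [-0.1, -0.2, -2.5]
opening: 0.0594
grip_force: 66.8
t: 6.05
position: [0.4942, 0.1344, 0.0793]
eef_rot: [-0.376, 0.594, 0.599, 0.383]
force: [0.6, 0.2, -2.8]
opening: 0.0591
grip_force: 66.8
```

```bash
for i in 1 2 3 ; do python3 -m handwheel '[[0,0,0,-0.0018,0,0.0009,0],[0,0,0,-0.0018,0,0.0009,0]]' | egrep "posi|force: \["; done
```

```text
position: [0.4938, 0.1345, 0.0767]
force: [0.0, -0.2, -3.1]
position: [0.4936, 0.1347, 0.0744]
force: [-0.5, -0.3, -3.6]
position: [0.4939, 0.1346, 0.0729]
force: [0.2, -0.5, 0.8]
```

```bash
python3 -m handwheel '[[0,0,0,-0.0008,0,0.0004,0],[0,0,0,-0.0008,0,0.0004,0]]' | egrep "posi|force: \["
python3 -m handwheel '[[0,0,0,0,0,0,0.085],[0,0,0,0,0,0,0.085],[0,0,0,0,0,0,0.085],[0,0,0,0,0,0,0.085],[0,0,0,0,0,0,0.085]]'
python3 - <<'E'
from h import *
cup(.493,.15,.1)
E
```

```text
position: [0.4939, 0.1346, 0.0728]
force: [-1.9, -4.8, 7.9]
t: 7.35
position: [0.4937, 0.1348, 0.0716]
eef_rot: [-0.377, 0.594, 0.599, 0.382]
force: [0.2, -1.0, 0.0]
opening: 0.0853
grip_force: 0.0
cup 189 (array([493.9, 148.9]), array([45.1, 46.6]), 47.1) z 0.1234
```

Cup top is at 0.123 m, so the bottle is standing. Retract.

```bash
python3 -m handwheel '[[0,0,0,0,0,-0.02,0.085],[0,0,0,0,0,-0.05,0.085],[0,0,0,0,0,-0.09,0.085],[0,0,0,0,0,-0.12,0.085],[0,0,0,0,0,-0.12,0.085]]'
python3 - <<'E'
from h import *
cup(.493,.15,.1)
for y in (0,): go([.494,.02,.27],lean(0,y))
print(np.round(r.sense()["joint_pos"],3))
E
```

```text
t: 7.9
position: [0.4953, 0.0222, 0.1238]
eef_rot: [-0.374, 0.595, 0.599, 0.383]
force: [0.6, -0.8, 0.6]
opening: 0.085
grip_force: 0.0
cup 189 (array([494.2, 148.8]), array([46.4, 46.6]), 44.4) z 0.1231
rv [ 0.011 -1.132  0.005] d [ 0.1368  0.0014 -0.0687] rows>= 7.5
[-0.673  0.585  1.793  0.795  1.651 -1.007]
```

```bash
python3 -m handwheel '[[0,0,0,0.05,0,-0.03,0.085],[0,-1.132,0,0.137,0,-0.069,0.085],[0,-1.132,0,0.137,0,-0.069,0.085],[0,-1.132,0,0.137,0,-0.069,0.085],[0,-1.132,0,0.137,0,-0.069,0.085],[0,-1.132,0,0.137,0,-0.069,0.085],[0,-1.132,0,0.137,0,-0.069,0.085],[0,-1.132,0,0.137,0,-0.069,0.085],[0,-1.132,0,0.137,0,-0.069,0.085],[0,-1.132,0,0.137,0,-0.069,0.085]]'
python3 - <<'E'
from h import *
import cv2
W,h=cup(.493,.15,.1)
m=(h[...,0]>85)&(h[...,0]<105)&(h[...,1]>90)&(np.hypot(W[...,0]-.494,W[...,1]-.15)<.06)&(W[...,2]>.075)
print("shoulder",rect(W[m]),np.median(W[m][:,2]))
go([.495,.150,.22],lean(0)); go([.495,.150,.119],lean(0))
print(np.round(r.sense()["joint_pos"],3))
E
```

```text
t: 8.95
position: [0.491, 0.0245, 0.275]
eef_rot: [0.002, 0.705, 0.709, 0.004]
force: [-1.1, -0.0, -0.2]
opening: 0.0852
grip_force: 0.0
cup 189 (array([494.1, 149.5]), array([45.8, 46.5]), 67.7) z 0.1233
shoulder (array([494.2, 149.8]), array([58.9, 57.3]), 0.1) 0.08556029860003528
rv [ 0.008 -0.004  0.006] d [0.126  0.0042 0.0494] rows>= 2.7
rv [ 0.008 -0.004  0.006] d [0.1256 0.0034 0.1504] rows>= 3.9
[-0.197 -0.031  1.795  0.006  1.371 -0.204]
```

```bash
python3 -m handwheel '[[0.008,-0.004,0.006,0.0405,0.004,0.049,0.085],[0.008,-0.004,0.006,0.085,0.004,0.049,0.085],[0.008,-0.004,0.006,0.125,0.0035,0.049,0.085],[0.008,-0.004,0.006,0.125,0.0035,0.049,0.085],[0.008,-0.004,0.006,0.125,0.0035,0.08,0.085],[0.008,-0.004,0.006,0.125,0.0035,0.11,0.085],[0.008,-0.004,0.006,0.125,0.0035,0.14,0.085],[0.008,-0.004,0.006,0.125,0.0035,0.15,0.085],[0.008,-0.004,0.006,0.125,0.0035,0.15,0.085]]'
python3 - <<'E'
from h import *
go([.494,.1495,.119],lean(0))
E
```

```text
t: 9.9
position: [0.4954, 0.1458, 0.1242]
eef_rot: [-0.001, 0.709, 0.705, -0.002]
force: [-0.4, -0.1, -0.0]
opening: 0.0849
grip_force: 0.0
rv [-0.003  0.001 -0.006] d [ 0.0037 -0.0014 -0.0008] rows>= 0.1
```

```bash
python3 -m handwheel '[[0,0,-0.005,0.0035,-0.001,0,0.085],[0,0,-0.005,0.0035,-0.001,0,0],[0,0,-0.005,0.0035,-0.001,0,0],[0,0,-0.005,0.0035,-0.001,0,0],[0,0,-0.005,0.0035,-0.001,0,0],[0,0,-0.005,0.0035,-0.001,0,0],[0,0,-0.005,0.0035,-0.001,0,0],[0,0,-0.005,0.0035,-0.001,0,0],[0,0,-0.005,0.0035,-0.001,0,0],[0,0,-0.005,0.0035,-0.001,0,0]]'
```

```text
t: 10.9
position: [0.4965, 0.1504, 0.1277]
eef_rot: [0.002, 0.707, 0.707, 0.001]
force: [-2.2, -0.1, 7.3]
opening: 0.0459
grip_force: 60.5
```

```bash
python3 -m handwheel '[[0,0,0,0,0,-0.01,0],[0,0,0,0,0,-0.03,0],[0,0,0,0,0,-0.06,0],[0,0,0,0,0,-0.09,0],[0,0,0,0,0,-0.12,0],[0,0,0,0,0,-0.125,0],[0,0,0,0,0,-0.125,0]]'
python3 - <<'E'
from h import *
s=r.sense(); print(s["opening"],s["torque"])
import cv2
a=[]
for n in("side","top"):
    c=r.capture(n); i=c["color"][...,::-1]; a.append(cv2.resize(i[140:260,240:400],(400,300)))
cv2.imwrite("pics/p3.png",np.hstack(a))
W=pts(c);h=cv2.cvtColor(c["color"],cv2.COLOR_RGB2HSV)
m=(h[...,0]>85)&(h[...,0]<105)&(h[...,1]>90)&(np.hypot(W[...,0]-.494,W[...,1]-.15)<.08)&(W[...,2]>.03); print(m.sum(),np.round(np.percentile(W[m],[1,50,99],axis=0),3))
E
```

```text
t: 11.6
position: [0.4959, 0.1506, 0.2517]
eef_rot: [0.002, 0.707, 0.707, 0.001]
force: [-0.1, 0.7, -3.9]
opening: 0.046
grip_force: 62.2
0.045960830958526225 [-0.0056853   0.04288272 -0.01196855]
119 [[0.45  0.12  0.151]
 [0.469 0.131 0.208]
 [0.495 0.175 0.372]]
```

View pics/p3.png

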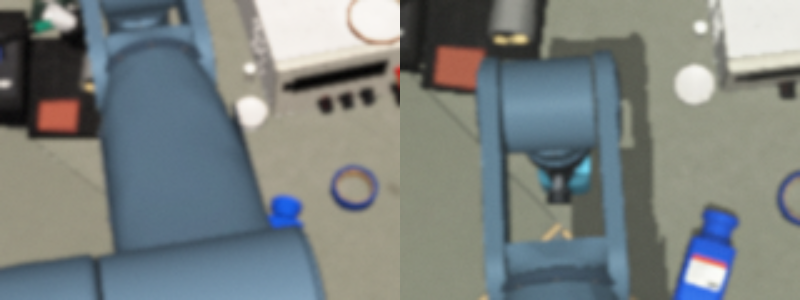

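The bottle hangs from the cup: cyan shows under the wrist at (565,175) in the right half, with about 3.5 N of weight. Compute the move to the reader.

```bash
python3 - <<'E'
from h import *
y=np.radians(23)
go([.426,-.181,.2477-.006],lean(0,y))
E
```

```text
rv [-0.002  0.002 -0.401] d [-0.3314 -0.0686  0.0024] rows>= 6.8
```

```bash
python3 -m handwheel '[[0,0,-0.05,-0.02,-0.004,0,0],[0,0,-0.1,-0.06,-0.012,0,0],[0,0,-0.15,-0.1,-0.02,0,0],[0,0,-0.2,-0.14,-0.029,0,0],[0,0,-0.25,-0.18,-0.037,0,0],[0,0,-0.3,-0.22,-0.045,0.001,0],[0,0,-0.34,-0.26,-0.053,0.002,0],[0,0,-0.38,-0.29,-0.06,0.002,0],[0,0,-0.4,-0.315,-0.065,0.002,0],[0,0,-0.4,-0.325,-0.067,0.002,0],[0,0,-0.4,-0.331,-0.0685,0.002,0],[0,0,-0.4,-0.331,-0.0685,0.002,0]]'
python3 - <<'E'
from h import *
import cv2
y=np.radians(23)
go([.426,-.181,.2477-.006],lean(0,y))
a=[]
for n in("side","top"):
    c=r.capture(n); i=c["color"][...,::-1]; a.append(cv2.resize(i[130:290,360:520],(400,400),interpolation=cv2.INTER_CUBIC))
    W=pts(c);h=cv2.cvtColor(c["color"],cv2.COLOR_RGB2HSV)
    m=(h[...,0]>85)&(h[...,0]<105)&(h[...,1]>90)&(h[...,2]>120)&(np.hypot(W[...,0]-.426,W[...,1]+.18)<.07)&(W[...,2]>.08)&(W[...,2]<.23); print(n,m.sum(),np.round(np.percentile(W[m],[1,50,99],axis=0),3) if m.any() else"")
cv2.imwrite("pics/p4.png",np.hstack(a))
E
```

```text
t: 12.9
position: [0.4267, -0.1802, 0.2486]
eef_rot: [0.0, 0.553, 0.833, -0.0]
force: [0.6, 0.1, -3.0]
opening: 0.0457
grip_force: 62.3
rv [-0.     0.001 -0.002] d [-0.0004 -0.001   0.0009] rows>= 0.0
side 86 [[ 0.39  -0.209  0.132]
 [ 0.398 -0.194  0.174]
 [ 0.406 -0.176  0.212]]
top 64 [[ 0.391 -0.183  0.188]
 [ 0.402 -0.167  0.208]
 [ 0.417 -0.155  0.216]]
```

View pics/p4.png

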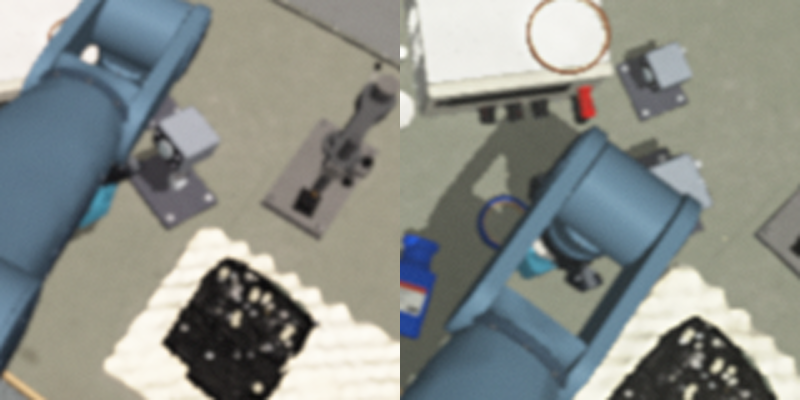

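Side view: the cyan side face at about (95,205) is next to the reader, with a clear gap to it. I'll fit that face for tilt and yaw.

```bash
python3 - <<'E'
from h import *
import cv2
P=[]
for k in range(4):
    c=r.capture("side");W=pts(c);h=cv2.cvtColor(c["color"],cv2.COLOR_RGB2HSV)
    m=(h[...,0]>85)&(h[...,0]<105)&(h[...,1]>90)&(h[...,2]>100)&(np.hypot(W[...,0]-.426,W[...,1]+.18)<.05)&(W[...,2]>.1)&(W[...,2]<.205)
    P.append(W[m])
P=np.vstack(P);c0=P.mean(0);n=np.linalg.svd(P-c0,full_matrices=False)[2][2]; n*=-np.sign(n[0])
d=(P-c0)@n; print(len(P),c0.round(4),n.round(3),d.std().round(4),"yaw",np.degrees(np.arctan2(-n[1],-n[0])).round(1),"expect 23; tilt",np.degrees(np.arcsin(n[2])).round(1))
# along-lens extents
D=np.array([-.391,.921,0]);print(np.percentile((P-[.4917,-.3363,0])@D,[1,99]).round(3),"face range expected .138-.198", P[:,2].min().round(3))
s=r.sense();print(s["force"],s["grip_force"],s["torque"])
E
```

```text
280 [ 0.3983 -0.1927  0.1685] [-0.915 -0.402  0.027] 0.0011 yaw 23.7 expect 23; tilt 1.5
[0.15 0.19] face range expected .138-.198 0.132
[ 0.58433261  0.78622222 -3.46489313] 62.28170355199836 [ 0.0627227  -0.03785539 -0.01045519]
```

```bash
python3 -m handwheel '[[0,0,0,0,0,0,0],[0,0,0,0,0,0,0],[0,0,0,0,0,0,0]]'; python3 -c "
from bench import r
print(r.hand_in())"
```

```text
t: 13.5
position: [0.4271, -0.1804, 0.2496]
eef_rot: [0.001, 0.552, 0.834, -0.0]
force: [0.6, 0.9, -3.0]
opening: 0.0457
grip_force: 62.3
the job is handed in; nothing more can be done
None
```

I stood the bottle up on its base, then picked it up by its cup and held it still before the reader lens, upright with the label facing it about 10 cm away, and handed the job in at about 13.5 s; no verdict was returned, and the bottle's tilt toward or away from the lens was not measured.

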